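File a sample cassette into the packed retained-sample rack

ROBOT

A 6-joint arm with a two-finger parallel gripper is mounted at the origin on the work surface. World frame = base frame: x ahead of the robot, y to its left, z up, the work surface at z = 0. Lengths are in m, angles in rad, forces in N, time in s.
With the tool pointing down it reaches from about 0.4 to 0.825 m from the base axis. Payload 7 kg.
Tool frame: the origin (TCP) lies midway between the tips of the shut fingers; the grasp point (between the pads) lies grasp_offset behind it (grasp_offset is the distance from the TCP to the grasp point, in m); z points along the fingers, y is the line along which they close (so a half turn about z gives the same grasp; the last joint's range is limited). The gripper opens to 85 mm and grips with 20 to 120 N. Pads are 22 mm wide; open, the fingers measure 114 mm over their backs; the gripper's body (76 mm by 85 mm) begins 54 mm behind the grasp point. The pads swing forward as they close: fully open they stand 13 mm farther back than shut.
Start: joints at [-0.895, 0.359, 0.012, 0, -1.224, -0.288], TCP at [0.255, -0.625, 0.231] pointing down, gripper open.
Joint ranges: [-3.07, 3.07], [-1.43, 2.12], [-1.02, 1.25], [-3.03, 1.67], [-3.05, -0], [-3.03, 3.03]. Speed limits (rad/s): [2.39, 2.39, 3.01, 3.14, 3.14, 3.14].

INTERFACE

Orientations are given as a unit quaternion [w, x, y, z].
In Python, from bench import * gives the robot as it stands. The module is installed in compiled form; this text tells all that it offers.
- The arm moves only by the shell command python3 -m pendant 'ROWS' [OPENING] [FORCE]. ROWS is JSON, a list of rows, each a list of 4 numbers: the shift along the world's x, y, z in mm, then the turn about the world's z in rad. In form: [[dx, dy, dz, yaw], ...]. A call has 1 to 8 rows; each row shifts and turns the commanded pose from where the row before left it; what a row does not reach is not made up. A row lasts 1/8 s, in which the tool goes at most 62.5 mm and 10.7 degrees, less where a joint would pass 70% of its speed; a pose out of reach is approached as far as the arm can. A call with a gripper value outside its range is refused whole. OPENING is the closure, from -1 (fully open) to 1 (shut), set as the call begins (- or left out, the last holds). The fingers move at their own pace and stop on an object; FORCE is the grip in N (left out, the last holds). Time passes only in rows, so rows that do not move let the fingers close. It gives the time, the measured TCP pose, the force, the opening and the grip force at its end, in the units of the state.
- state(): the state, without advancing time (a new reading comes with each control period).
- grab_frame(name): name is "scene" or "top" or "wrist"; returns a dict with "color" (480x640x3 uint8, blue, green, red), "intrinsics" (3x3 intrinsics, pixels), "rvec" (rotation vector, rad) and "tvec" (3), from world to camera coordinates, as OpenCV has them. Camera axes: x right, y down, z forward; pixel columns grow to the right and rows downward; lengths in m; the calibration is good to about 2 mm. A picture is of the moment at which its call begins. There is no depth.
- sign_off(): hands the job in; it is judged then, once.
The state is a dict: "time": time; "qpos": joint angles; "joint_vel": joint speeds; "joint_torque": joint torques, N m; "ee_pos": TCP position; "ee_rot": TCP orientation; "contact_force": force on the tool from outside, world axes, zero at the start; "torque": the same for the moment, N m; "finger_gap": finger opening in m; "grasp_force": force on a finger pad.
Only numpy, scipy, OpenCV 4.12 (cv2) and the standard library are available. Lean on these libraries where they do the work, as an engineer would, in place of code of your own. Each camera call takes 0.05 s, during which the arm holds its last target. There are 200 camera calls.

TASK

Take the tall sample cassette out of its stand and file it in the packed rack immediately beside the cassette with the round knob on top, on that one's side facing the sprung follower plate: ease its tapered foot down into the groove there so that the neighbours slide apart and stay standing. Push it down until it is fully home and give it a firm push of about 15 N onto the rack floor (never over 30 N), pressing no neighbour with more than 25 N. Let go, leaving the whole row upright and the jar, beaker and scoop where they are.

Things in the scene. Friction and masses are not known exactly. Their poses are not given: they have to be found in the camera images.
- cassette: tall cassette to file: white slick plastic slab 24 (y) x 60 (x) x 130 high, about 0.18 kg, upright in the stand. Its lowest 22 taper evenly in y from 24 to a foot 6 wide. Grip the flat broad faces (+-y) from above, 85 to 130 over its underside: once home, the neighbours' tops reach 70 and the knob 78 up it. May be turned half round. Origin: centre of underside
- stand: fixed steel stand: base 110 (x) x 80 (y) with an open pocket 64 x 26 inside, 76 x 38 outside, rim 51 above the bench. The cassette stands in it, 8 above the bench, its y along the stand's y, and comes out straight up. Origin: centre of underside
- rack: fixed aluminium rack, row along its y. Floor 8 thick (cassettes stand at z = 8). Fixed end wall, inner face at y = +72, 68 high over the floor; sprung follower at the -y end. Lips 20 high at x = +-33. Four 24 mm cassettes packed without gaps from y = +72 to -24, centres +60, +36, +12, -12. Origin: underside, x central
- follower (a joint): sprung steel plate pressing the row to the fixed wall: 0 m with four cassettes, 0.024 with five, stop 0.055; about 4 N at 0, 5.4 N at 0.024. Cassettes on the wall side of a new one cannot give way, those on the follower side (-y) can: a foot entering a groove 12 mm from the knob cassette's centre must drift 12 mm towards -y as it wedges in
- index: filed white slick plastic cassette, 24 (y) x 60 (x) x 70 high, 0.13 kg, loose in the row; its two long top edges are bevelled 6 in over the top 13 of height, so two neighbours form a V groove 12 wide, 13 deep. Origin: centre of underside. Only this one has a round knob on top (12 across, 8 high). First, second or third from the wall, always with a plain one next to it towards the follower. y as the rack's y
- plain_a: filed white slick plastic cassette, 24 (y) x 60 (x) x 70 high, 0.13 kg, loose in the row; its two long top edges are bevelled 6 in over the top 13 of height, so two neighbours form a V groove 12 wide, 13 deep. Origin: centre of underside. No knob.
- plain_b: filed white slick plastic cassette, 24 (y) x 60 (x) x 70 high, 0.13 kg, loose in the row; its two long top edges are bevelled 6 in over the top 13 of height, so two neighbours form a V groove 12 wide, 13 deep. Origin: centre of underside. No knob.
- plain_c: filed white slick plastic cassette, 24 (y) x 60 (x) x 70 high, 0.13 kg, loose in the row; its two long top edges are bevelled 6 in over the top 13 of height, so two neighbours form a V groove 12 wide, 13 deep. Origin: centre of underside. No knob. Always the last one, next to the follower. Wedging a foot in takes up to about 15 N, sliding on down some 3 N.
- jar: bystander: closed jar 48 across, 75 high, origin at the centre of its underside
- beaker: bystander: open steel beaker 66 across, 75 high, origin at the centre of its underside
- scoop: bystander: spoon-shaped steel scoop with a wooden handle, 160 long lying along its x, origin under its middle
Things that resemble listed ones, but are neither listed nor needed, are in the scene too. What is shaped like the plain_b but black or purple is not meant. What is shaped like the cassette but green or orange is not meant.

How it is judged:
By the outcome, as a careful person would: the job done as asked, in the order asked, and still so for the second after the job is handed in, with the robot touching nothing.
It also fails if it takes over 64 s, if anything falls off the work surface, if the arm or the gripper's body presses on something with over 40 N, if the wrist force passes 120 N, or if a joint passes its speed limit or range.

## Working session

There is one attempt and no reset: what is moved stays moved. The work goes in short steps, Python scripts to look and compute and a shell command to move; the robot and the scene stay as the last step left them, time stands still between calls to the robot, and variables do not carry over. Pictures are saved under pics/ and viewed, at most 10 in all, crops included, and the job is handed in when it is done.

```bash
mkdir -p pics; cat > h.py <<'E'
from bench import *
import cv2, numpy as np
def shot(n,f):
    d=grab_frame(n); cv2.imwrite('pics/'+f+'.png',d['color']); np.savez('pics/'+f+'.npz',**{k:np.array(v) for k,v in d.items()}); return d
def w(f,u,v,z):
    d=np.load('pics/'+f+'.npz'); K=d['intrinsics']; R=cv2.Rodrigues(d['rvec'])[0]; t=d['tvec'].ravel()
    r=R.T@np.linalg.inv(K)@np.array([u,v,1.]); c=-R.T@t
    return c+r*(z-c[2])/r[2]
def px(f,p):
    d=np.load('pics/'+f+'.npz'); return cv2.projectPoints(np.array(p,float).reshape(-1,3),d['rvec'],d['tvec'],d['intrinsics'],None)[0].reshape(-1,2)
E
python3 - <<'E'
from h import *
shot('top','top0');shot('scene','sc0')
s=state();print(s)
E
```

```text
{'time': 0.1, 'qpos': array([-8.94894285e-01,  3.59325649e-01,  1.11648562e-02, -2.77268605e-04,
       -1.22410963e+00, -2.88107486e-01]), 'joint_vel': array([ 0.00065433, -0.00238049,  0.00289069,  0.00188547, -0.00244361,
       -0.00121296]), 'joint_torque': array([-1.00390425e-03, -5.84764481e+01,  2.94109261e+01,  6.95463136e+00,
       -3.17482394e-03,  2.05572732e-07]), 'ee_pos': array([ 0.25506146, -0.62449847,  0.23046255]), 'ee_rot': array([-2.26163578e-04, -1.92638223e-01,  9.81269563e-01,  7.13499894e-04]), 'contact_force': array([ 0.69681826, -0.11536128,  0.42554675]), 'torque': array([-0.02332397,  0.00688901, -0.01610301]), 'grasp_force': 0.0, 'finger_gap': 0.08523753076876524}
```

View pics/top0.png

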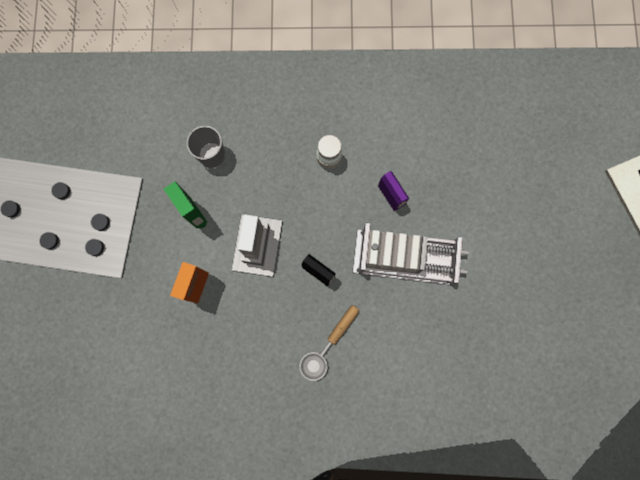

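View pics/sc0.png

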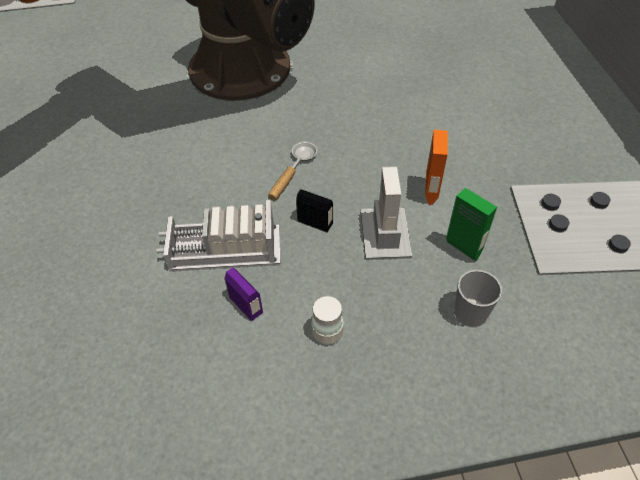

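The top view shows the white cassette in its stand near (253,238). The rack spans about (357–462, 225–283), with the end wall on the left. The knob (375,246) is on the cassette nearest the wall, so the target groove is on its right. I'll enlarge both areas.

```bash
python3 - <<'E'
from h import *
im=cv2.imread('pics/top0.png')
a=cv2.resize(im[205:285,225:295],None,fx=5,fy=5,interpolation=cv2.INTER_CUBIC)
b=cv2.resize(im[215:295,350:430],None,fx=5,fy=5,interpolation=cv2.INTER_CUBIC)
cv2.imwrite('pics/crop0.png',np.hstack([a,b]))
for n,u,v,z in [('knob',375,246,.086),('tl',0,0,0),('px',320,240,0),('px+10',330,240,0),('st',257,246,0)]: print(n,w('top0',u,v,z))
d=np.load('pics/top0.npz');print(-cv2.Rodrigues(d['rvec'])[0].T@d['tvec'].ravel())
E
```

```text
knob [ 0.52600622 -0.01254809  0.086     ]
tl [1.06722174 0.75896777 0.        ]
px [0.55142155 0.08432262 0.        ]
px+10 [0.55137334 0.06502565 0.        ]
st [0.53997811 0.20597568 0.        ]
[0.37937349 0.08428851 1.02372411]
```

View pics/crop0.png

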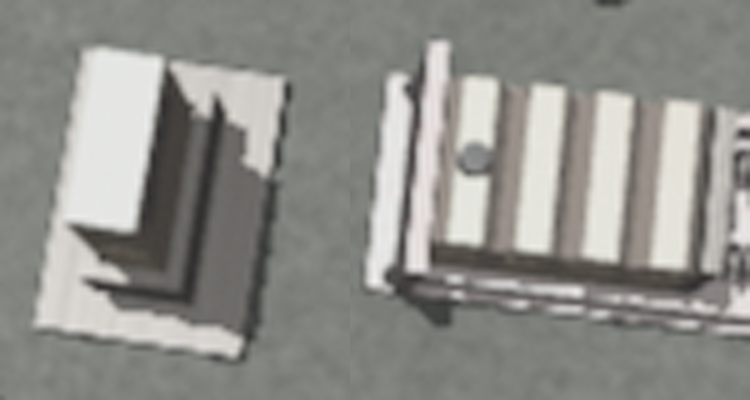

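The crop gives the cassette top corners, the stand base corners and the flat top strips of the row. Next I convert them to world coordinates.

```bash
python3 - <<'E'
from h import *
A=lambda x,y:(225+x/5-.4,205+y/5-.4)
B=lambda x,y:(350+(x-350)/5-.4,215+y/5-.4)
W=lambda p,z:w('top0',*p,z)[:2]
c=np.array([W(A(*p),.138) for p in [(85,48),(163,57),(137,232),(67,225)]])
print('cass',c.round(4).tolist(),c.mean(0)); 
for i,j in[(0,3),(1,2)]: e=c[i]-c[j];print(np.linalg.norm(e),np.degrees(np.arctan2(e[1],e[0])))
s=np.array([W(A(*p),.006) for p in [(288,75),(242,357),(37,327)]])
print('stand',s, (s[0]+s[2])/2)
e=s[0]-s[1];print(np.linalg.norm(e),np.degrees(np.arctan2(*e[::-1])));e=s[2]-s[1];print(np.linalg.norm(e),np.degrees(np.arctan2(*e[::-1]))-90)
i=np.array([W(B(*p),.078) for p in [(460,77),(497,80),(447,242),(487,248)]])
l=np.array([W(B(*p),.078) for p in [(665,100),(702,102),(653,265),(690,270)]])
print('index',i.mean(0),'last',l.mean(0));e=i.mean(0)-l.mean(0);print(np.linalg.norm(e),np.degrees(np.arctan2(*e[::-1]))-90)
for q in(i,l): e=q[:2].mean(0)-q[2:].mean(0);print(np.linalg.norm(e),np.degrees(np.arctan2(*e[::-1])))
E
```

```text
cass [[0.5727, 0.2166], [0.5695, 0.1901], [0.5099, 0.1978], [0.5123, 0.2213]] [0.54112274 0.20642661]
0.060594138676944694 -4.4419023593289815
0.06012333745538877 -7.32641667986514
stand [[0.59060437 0.15732222]
 [0.48125912 0.17380363]
 [0.4928337  0.25221809]] [0.54171903 0.20477016]
0.1105803757777788 -8.571565284937016
0.07926410503753199 -8.396668946372884
index [ 0.52570866 -0.01184544] last [ 0.51747649 -0.08410753]
0.07272948424956176 -6.4991720523900085
0.060074063978955365 -4.999271450464448
0.059913475834179296 -5.889452900004077
```

```bash
python3 -m pendant '[[33,52,5,-0.06],[33,52,5,-0.06],[33,52,5,-0.06],[33,52,5,-0.06],[33,52,0,-0.06],[33,52,0,-0.06],[33,52,0,-0.06],[33,52,0,-0.06]]' -1; python3 -c "
import bench
print([n for n in dir(bench) if n[0]!='_'], getattr(bench,'grasp_offset',None))"
```

```text
time: 1.1
ee_pos: [0.5199, -0.2069, 0.2512]
ee_rot: [-0.0, 0.047, 0.999, 0.0]
contact_force: [1.1, -1.1, 0.2]
finger_gap: 0.0856
grasp_force: 0.0
['MotionError', 'grab_frame', 'grasp_offset', 'sign_off', 'state'] 0.0187
```

```bash
python3 -m pendant '[[4,52,0,-0.01],[4,52,0,-0.01],[4,52,0,-0.01],[4,52,0,-0.01],[3,52,0,-0.01],[3,52,0,0],[0,52,0,0],[0,51,0,0]]' -1; python3 -m pendant '[[0,0,0,0],[0,0,0,0]]'
```

```text
time: 2.1
ee_pos: [0.5408, 0.2078, 0.251]
ee_rot: [-0.0, 0.071, 0.997, -0.0]
contact_force: [1.0, -0.3, 0.4]
finger_gap: 0.0853
grasp_force: 0.0
time: 2.35
ee_pos: [0.5408, 0.2061, 0.2508]
ee_rot: [-0.0, 0.071, 0.997, -0.0]
contact_force: [0.1, -0.1, 0.4]
finger_gap: 0.0852
grasp_force: 0.0
```

```bash
python3 - <<'E'
from h import *
shot('wrist','w1')
y=np.radians(-8);R=np.array([[np.cos(y),-np.sin(y)],[np.sin(y),np.cos(y)]])
for z in(.138,):
  P=[np.r_[np.array([.541,.206])+R@[a,b],z] for a,b in((.03,.012),(.03,-.012),(-.03,-.012),(-.03,.012))]
  print(px('w1',P).round(0).tolist())
E
```

```text
[[335.0, 275.0], [298.0, 275.0], [297.0, 184.0], [336.0, 184.0]]
```

View pics/w1.png

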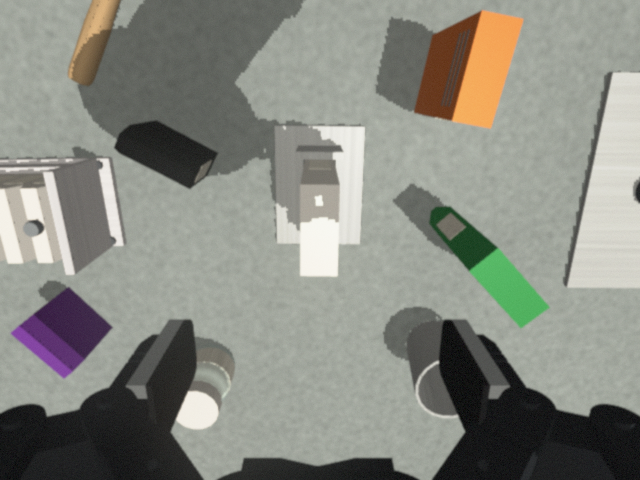

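The wrist view shows the cassette top at u 300–338, lower edge v≈276. That is within 2 mm of the prediction (298–335) and the yaw matches. I'll shift +1 mm in y, descend and grip.

```bash
python3 -m pendant '[[0,1.5,-35,0],[0,0,-35,0],[0,0,-35,0],[0,0,-25,0],[0,0,-15,0],[0,0,-9,0],[0,0,0,0],[0,0,0,0]]' -1; python3 -m pendant '[[0,0,0,0],[0,0,0,0],[0,0,0,0],[0,0,0,0],[0,0,0,0],[0,0,0,0],[0,0,0,0],[0,0,0,0]]' 1 90
```

```text
time: 3.4
ee_pos: [0.5417, 0.2079, 0.0982]
ee_rot: [0.001, 0.071, 0.997, 0.0]
contact_force: [-0.2, -0.3, 0.6]
finger_gap: 0.0852
grasp_force: 0.0
time: 4.4
ee_pos: [0.5415, 0.2078, 0.0976]
ee_rot: [0.0, 0.071, 0.997, 0.0]
contact_force: [-0.3, -0.5, 4.9]
finger_gap: 0.0231
grasp_force: 88.3
```

```bash
python3 -m pendant '[[0,0,6,0],[0,0,10,0],[0,0,15,0],[0,0,20,0],[0,0,25,0],[0,0,25,0],[0,0,24,0],[0,0,0,0]]'; python3 - <<'E'
from h import *
print(state()['contact_force'])
shot('wrist','w2')
E
```

```text
time: 5.4
ee_pos: [0.5422, 0.2083, 0.2251]
ee_rot: [0.002, 0.071, 0.997, 0.001]
contact_force: [-1.0, 0.6, -2.0]
finger_gap: 0.0228
grasp_force: 88.1
[-0.99558671  0.62055752 -1.96192706]
```

View pics/w2.png

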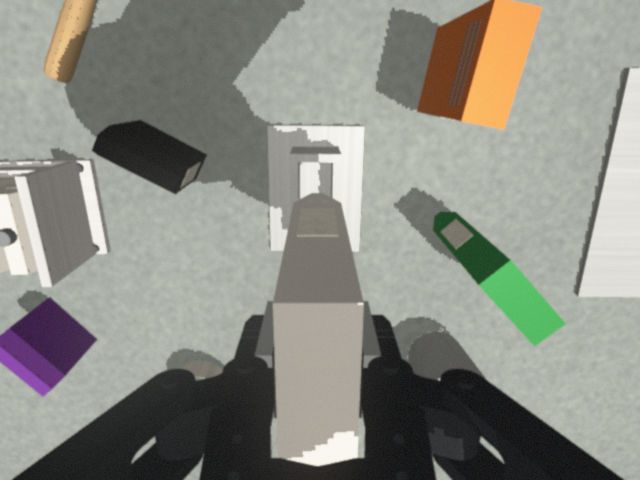

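The cassette is held squarely (top edges u 273–363, foot visible, pocket empty). Now I move it over the groove.

```bash
python3 -m pendant '[[-2,-20,0,0],[-3,-40,0,0.01],[-3,-40,0,0.01],[-3,-40,0,0.01],[-3,-40,0,0],[-2,-30,0,0],[-2,-15,0,0],[0,-5,0,0]]'; python3 -m pendant '[[0,0,-15,0],[0,0,-15,0],[0,0,0,0],[0,0,0,0]]'; python3 - <<'E'
from h import *
d=shot('wrist','w3');s=state();print(s['ee_pos'],s['contact_force'])
cv2.imwrite('pics/w3c.png',cv2.resize(d['color'][100:350,120:480],None,fx=2.2,fy=2.2,interpolation=cv2.INTER_CUBIC))
E
```

```text
time: 6.45
ee_pos: [0.5227, -0.0233, 0.2219]
ee_rot: [-0.0, 0.057, 0.998, -0.0]
contact_force: [1.1, 0.3, -1.4]
finger_gap: 0.0228
grasp_force: 88.2
time: 6.95
ee_pos: [0.5234, -0.022, 0.1922]
ee_rot: [-0.0, 0.056, 0.998, -0.0]
contact_force: [-1.5, 0.1, -2.1]
finger_gap: 0.0229
grasp_force: 88.3
[ 0.52352106 -0.02203082  0.19245471] [-0.03519931 -0.26623218 -2.55485547]
```

View pics/w3c.png

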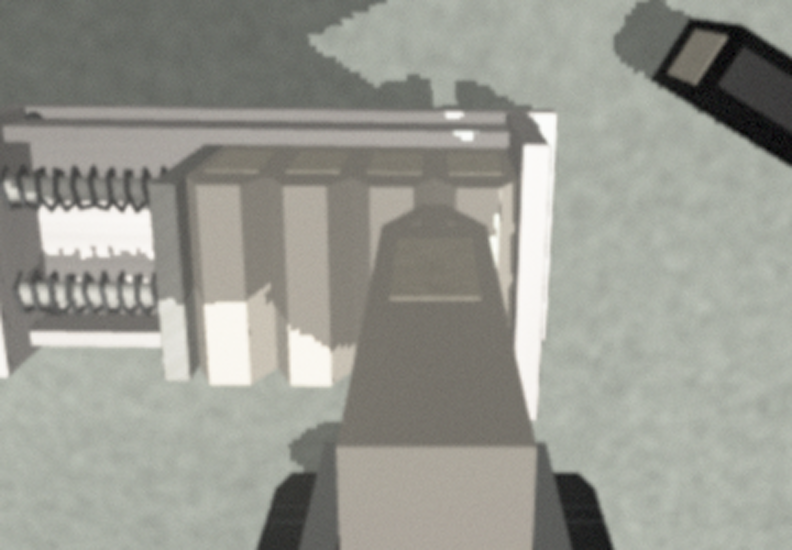

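The crop shows the foot centred at u≈435 over the groove (flat strips end at 414 and begin at 458, centre 436). The remaining check is x and yaw, from the strip corners.

```bash
python3 - <<'E'
from h import *
W=lambda x,y,z=.078:w('w3',120+x/2.2-.27,100+y/2.2-.27,z)[:2]
a=np.array([W(*p) for p in((195,183),(241,183),(284,183),(327,184))]);b=np.array([W(*p) for p in((209,385),(250,384),(291,386),(331,386))])
e=b-a;print(np.linalg.norm(e,axis=1),np.degrees(np.arctan2(e[:,1],e[:,0])))
y=np.radians(-6.4);m=(a.mean(0)+b.mean(0))/2 # rack y = 0 (centres +12,-12)
print('strips mid',m)
# strips: last (-12) & third(+12) -> mid rack y=0; groove at 48
print('groove',m+48e-3*np.array([-np.sin(y),np.cos(y)]))
for p in((25,108),(505,118)):print(W(*p,.028))
# cassette -x edge bottom shoulder / top face
t=[W(337,446,.193-.0896+.130),W(537,445,.193-.0896+.130)];print(t,np.mean(t,0),state()['ee_pos'])
E
```

```text
[0.06071039 0.06039589 0.06103609 0.06075561] [-7.08023309 -7.57204112 -7.31721241 -7.31083194]
strips mid [ 0.51837989 -0.06949997]
groove [ 0.52373039 -0.02179911]
[ 0.46484982 -0.14753863]
[0.48504241 0.00556185]
[array([ 0.49221428, -0.02977061]), array([ 0.49472119, -0.00594945])] [ 0.49346774 -0.01786003] [ 0.52352106 -0.02203082  0.19245471]
```

Foot and groove agree within about 0.5 mm. Turning −0.012 rad and biasing 0.7 mm towards the follower, I'll descend to just inside the groove mouth.

```bash
python3 -m pendant '[[0,-0.7,-7,-0.012],[0,0,-7,0],[0,0,-6,0],[0,0,-4,0],[0,0,-3,0],[0,0,-1,0],[0,0,0,0],[0,0,0,0]]'
```

```text
time: 8.0
ee_pos: [0.5234, -0.0231, 0.1645]
ee_rot: [0.0, 0.062, 0.998, 0.0]
contact_force: [-0.0, -0.2, -0.4]
finger_gap: 0.023
grasp_force: 88.3
```

```bash
python3 -m pendant '[[0,0,-2,0],[0,0,-1.5,0],[0,0,0,0]]'; python3 -m pendant '[[-0.1,-0.5,-1,0],[-0.1,-0.5,-1,0],[0,-0.5,-1,0],[0,0,0,0]]'; python3 -m pendant '[[-0.1,-0.5,-1,0],[-0.1,-0.5,-1,0],[0,-0.5,-1,0],[0,0,0,0]]'
```

```text
time: 8.38
ee_pos: [0.5238, -0.0233, 0.1615]
ee_rot: [0.001, 0.062, 0.998, -0.0]
contact_force: [-0.8, -2.5, 3.6]
finger_gap: 0.0231
grasp_force: 89.1
time: 8.88
ee_pos: [0.5243, -0.0244, 0.1589]
ee_rot: [0.001, 0.062, 0.998, 0.0]
contact_force: [0.5, -1.2, 5.5]
finger_gap: 0.0229
grasp_force: 89.7
time: 9.38
ee_pos: [0.5244, -0.0256, 0.1561]
ee_rot: [0.002, 0.062, 0.998, 0.001]
contact_force: [0.5, -0.1, 6.0]
finger_gap: 0.0233
grasp_force: 89.6
```

```bash
python3 -m pendant '[[-0.1,-0.8,-1.5,0],[-0.1,-0.7,-1.5,0],[-0.1,-0.6,-1.5,0],[0,0,0,0]]'; python3 -m pendant '[[-0.1,-0.6,-1.5,0],[-0.1,-0.6,-1.5,0],[-0.1,-0.6,-1.5,0],[0,0,0,0]]'; python3 -m pendant '[[-0.1,-0.6,-1.5,0],[-0.1,-0.6,-1.5,0],[-0.1,-0.6,-1.5,0],[0,0,0,0]]'
```

```text
time: 9.88
ee_pos: [0.5241, -0.0272, 0.1511]
ee_rot: [0.002, 0.062, 0.998, 0.001]
contact_force: [1.4, 4.3, 2.8]
finger_gap: 0.0231
grasp_force: 89.1
time: 10.38
ee_pos: [0.5227, -0.0292, 0.1457]
ee_rot: [0.001, 0.062, 0.998, 0.001]
contact_force: [1.1, 4.2, 1.7]
finger_gap: 0.0231
grasp_force: 89.1
time: 10.88
ee_pos: [0.5225, -0.031, 0.1413]
ee_rot: [0.001, 0.062, 0.998, 0.001]
contact_force: [1.9, 4.8, 1.8]
finger_gap: 0.0232
grasp_force: 89.2
```

```bash
python3 -m pendant '[[-0.1,-0.6,-1.5,0],[-0.1,-0.6,-1.5,0],[-0.1,-0.6,-1.5,0],[-0.1,-0.6,-1.5,0],[-0.1,-0.6,-1.5,0],[0,-0.6,-1.5,0],[0,0,0,0]]'; python3 -m pendant '[[0,-0.2,-2,0],[0,0,-2,0],[0,0,-2,0],[0,0,0,0]]'
```

```text
time: 11.75
ee_pos: [0.522, -0.0345, 0.1323]
ee_rot: [0.001, 0.062, 0.998, 0.001]
contact_force: [1.1, 6.5, 2.7]
finger_gap: 0.0229
grasp_force: 89.3
time: 12.25
ee_pos: [0.5211, -0.0348, 0.1254]
ee_rot: [-0.0, 0.062, 0.998, 0.001]
contact_force: [1.4, 4.7, -2.1]
finger_gap: 0.0231
grasp_force: 88.7
```

```bash
python3 -m pendant '[[0.8,0,-3,0],[0,0,-3,0],[0,0,-3,0],[0,0,-3,0],[0,0,-3,0],[0,0,-3,0],[0,0,-3,0],[0,0,0,0]]';  python3 -m pendant '[[0,0,-2,0],[0,0,-1.5,0],[0,0,-1,0],[0,0,0,0]]'
```

```text
time: 13.25
ee_pos: [0.5219, -0.0348, 0.1043]
ee_rot: [-0.0, 0.062, 0.998, 0.001]
contact_force: [2.1, 5.0, -3.2]
finger_gap: 0.0227
grasp_force: 88.7
time: 13.75
ee_pos: [0.522, -0.0348, 0.1]
ee_rot: [-0.0, 0.062, 0.998, 0.0]
contact_force: [1.3, 5.6, -1.8]
finger_gap: 0.0232
grasp_force: 88.7
```

```bash
python3 -m pendant '[[0,0,-0.8,0],[0,0,-0.8,0],[0,0,0,0]]';  python3 -m pendant '[[0,0,-0.6,0],[0,0,0,0]]'
```

```text
time: 14.12
ee_pos: [0.522, -0.0348, 0.0985]
ee_rot: [-0.0, 0.062, 0.998, 0.0]
contact_force: [0.2, 6.4, -1.4]
finger_gap: 0.023
grasp_force: 88.7
time: 14.38
ee_pos: [0.522, -0.0348, 0.0979]
ee_rot: [-0.0, 0.062, 0.998, 0.0]
contact_force: [2.0, 5.9, -0.9]
finger_gap: 0.0228
grasp_force: 88.7
```

```bash
python3 -m pendant '[[0,0,-0.4,0],[0,0,0,0]]';  python3 -m pendant '[[0,0,-0.4,0],[0,0,0,0]]';python3 -m pendant '[[0,0,-0.4,0],[0,0,0,0]]'
```

```text
time: 14.62
ee_pos: [0.522, -0.0348, 0.0975]
ee_rot: [-0.0, 0.062, 0.998, 0.0]
contact_force: [0.1, 6.1, -0.7]
finger_gap: 0.0231
grasp_force: 88.7
time: 14.88
ee_pos: [0.522, -0.0348, 0.0972]
ee_rot: [-0.0, 0.062, 0.998, 0.001]
contact_force: [1.4, 6.1, -1.1]
finger_gap: 0.0232
grasp_force: 88.7
time: 15.12
ee_pos: [0.522, -0.0348, 0.0967]
ee_rot: [-0.0, 0.062, 0.998, 0.001]
contact_force: [1.2, 6.3, -0.5]
finger_gap: 0.023
grasp_force: 88.7
```

```bash
python3 -m pendant '[[0,0,-0.5,0],[0,0,0,0]]';  python3 -m pendant '[[0,0,-0.5,0],[0,0,0,0]]';python3 -m pendant '[[0,0,-0.4,0],[0,0,0,0]]'
```

```text
time: 15.38
ee_pos: [0.5221, -0.0348, 0.0966]
ee_rot: [-0.0, 0.062, 0.998, 0.0]
contact_force: [-0.1, 6.2, 1.9]
finger_gap: 0.023
grasp_force: 89.3
time: 15.62
ee_pos: [0.5222, -0.0348, 0.0966]
ee_rot: [0.0, 0.062, 0.998, 0.0]
contact_force: [-1.9, 6.7, 7.3]
finger_gap: 0.0229
grasp_force: 90.0
time: 15.88
ee_pos: [0.5223, -0.0349, 0.0966]
ee_rot: [0.0, 0.062, 0.998, 0.0]
contact_force: [-2.9, 7.7, 11.4]
finger_gap: 0.0233
grasp_force: 90.3
```

```bash
python3 -m pendant '[[0,0,-0.4,0],[0,0,0,0],[0,0,0,0],[0,0,0,0]]'; python3 - <<'E'
from h import *
d=shot('wrist','w4');shot('scene','s4');cv2.imwrite('pics/s4c.png',np.hstack([cv2.resize(cv2.imread('pics/s4.png')[150:290,150:290],(420,420)),cv2.resize(d['color'],None,fx=.59,fy=.59)[:420] if 0 else cv2.copyMakeBorder(cv2.resize(d['color'],(380,285)),0,135,0,0,0)]))
E
```

```text
time: 16.38
ee_pos: [0.5224, -0.0349, 0.0966]
ee_rot: [0.0, 0.062, 0.998, 0.0]
contact_force: [-4.4, 8.4, 14.5]
finger_gap: 0.0231
grasp_force: 90.8
```

View pics/s4c.png

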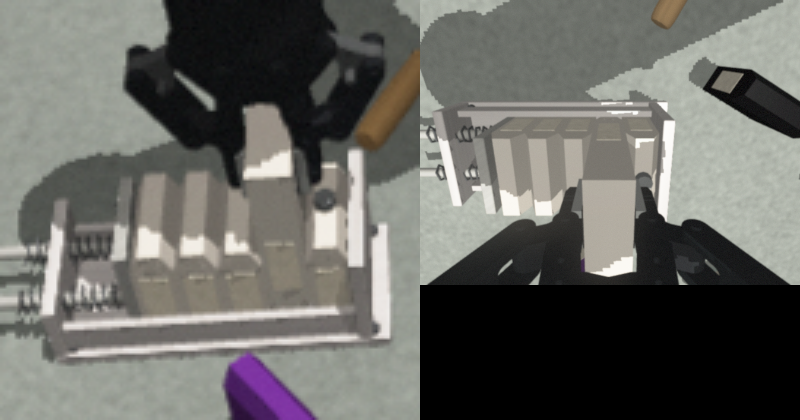

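The cassette is home between the knob cassette and the second one. The row is upright, and about 15 N was reached on the floor. Next: ease off, release and rise.

```bash
python3 -m pendant '[[0.2,0.4,0.5,0],[0.2,0.4,0.5,0],[0,0,0.2,0],[0,0,0,0]]'; python3 -m pendant '[[0,0,0,0],[0,0,0,0],[0,0,0,0],[0,0,0,0],[0,0,0,0],[0,0,0,0]]' -1 20; python3 -m pendant '[[0,0,10,0],[0,0,20,0],[0,0,30,0],[0,0,30,0],[0,0,30,0],[0,0,20,0],[0,0,0,0],[0,0,0,0]]'; python3 - <<'E'
from h import *
d=shot('wrist','w5');shot('scene','s5')
cv2.imwrite('pics/s5c.png',np.hstack([cv2.resize(cv2.imread('pics/s5.png')[150:290,150:290],(420,420)),cv2.copyMakeBorder(cv2.resize(d['color'],(380,285)),0,135,0,0,0)]))
E
```

```text
time: 16.98
ee_pos: [0.5224, -0.0346, 0.0966]
ee_rot: [-0.0, 0.062, 0.998, 0.0]
contact_force: [-0.8, 5.6, 4.5]
finger_gap: 0.0232
grasp_force: 89.3
time: 17.73
ee_pos: [0.5226, -0.0348, 0.0968]
ee_rot: [-0.0, 0.062, 0.998, -0.0]
contact_force: [-0.3, -0.6, 0.1]
finger_gap: 0.0854
grasp_force: 0.0
time: 18.73
ee_pos: [0.5222, -0.0348, 0.2367]
ee_rot: [-0.0, 0.062, 0.998, 0.0]
contact_force: [-0.5, -0.4, -0.7]
finger_gap: 0.0856
grasp_force: 0.0
```

View pics/s5c.png

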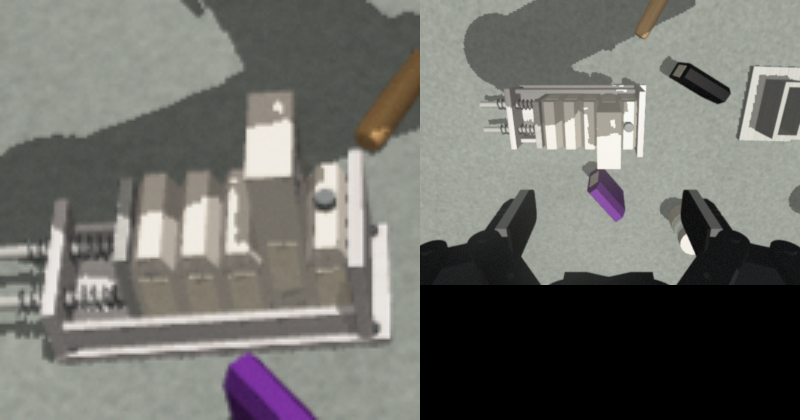

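```bash
python3 - <<'E'
from h import *
y=np.radians(-7);R=np.array([[np.cos(y),-np.sin(y)],[np.sin(y),np.cos(y)]])
c=np.array([.5224,-.0345])
P=[np.r_[c+R@[a,b],z] for z in (.138,) for a,b in((.03,.012),(.03,-.012),(-.03,-.012),(-.03,.012))]
o=[np.r_[c+R@[.03,.024],.078],np.r_[c+R@[.03,-.024],.078]]
print(((px('s5',P)-150)*3).round(0).tolist(),((px('s5',o)-150)*3).round(0).tolist())
E
```

```text
[[285.0, 174.0], [238.0, 177.0], [242.0, 93.0], [287.0, 90.0]] [[320.0, 245.0], [231.0, 251.0]]
```

The release view shows the cassette upright beside the knob cassette, with top corners at the projected home height. The whole row is standing and the gripper is clear.

```bash
python3 -c "
from bench import *
print(sign_off())"
```

```text
the job is handed in; nothing more can be done
None
```

The cassette is filed beside the knob cassette on its follower side. It was pushed home with about 15 N and released with the row upright, and the job is handed in.

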